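Line up the carved pinecones by height on the fitting board

TASK

Line up the four carved pinecones by height on the fitting board, ready to be fitted into the transom: the tallest on the mark next to the red block, then each shorter one on the next mark, down to the shortest at the other end. Stand each upright and centred on its own mark, let go of them all, and leave the carved bird standing where it is.

Things in the scene. Friction and masses are not known exactly. Their poses are not given: they have to be found in the camera images.
- cone_a_center (a point): centre (half-way up, on the axis) of the tallest carved wooden pinecone, mid brown, 84 mm tall and 54 mm across; round, standing upright on its flat foot; straight-sided from the foot to 62 % of its height (grip there), then tapering to a blunt tip; z axis up
- cone_b_center (a point): centre (half-way up, on the axis) of the second tallest carved wooden pinecone, pale, 71 mm tall and 47 mm across; round, standing upright on its flat foot; straight-sided from the foot to 62 % of its height (grip there), then tapering to a blunt tip; z axis up
- cone_c_center (a point): centre (half-way up, on the axis) of the second shortest carved wooden pinecone, dark brown, 58 mm tall and 40 mm across; round, standing upright on its flat foot; straight-sided from the foot to 62 % of its height (grip there), then tapering to a blunt tip; z axis up
- cone_d_center (a point): centre (half-way up, on the axis) of the shortest carved wooden pinecone, honey-coloured, 45 mm tall and 33 mm across; round, standing upright on its flat foot; straight-sided from the foot to 62 % of its height (grip there), then tapering to a blunt tip; z axis up
- mark_1: mark 1 of four alike dark round marks, 32 mm across, flush in the upper face of the pale wooden fitting board (fixed, 70 x 380 mm, 18 mm high, lying roughly left to right, turned by up to 0.15 rad); the marks stand in one row 75 mm apart, numbered along it; origin at the mark's centre on the upper face of the board, 18 mm above the bench; y axis along the row, z up
- mark_2: mark 2 of four alike dark round marks, 32 mm across, flush in the upper face of the pale wooden fitting board (fixed, 70 x 380 mm, 18 mm high, lying roughly left to right, turned by up to 0.15 rad); the marks stand in one row 75 mm apart, numbered along it; origin at the mark's centre on the upper face of the board, 18 mm above the bench; y axis along the row, z up
- mark_3: mark 3 of four alike dark round marks, 32 mm across, flush in the upper face of the pale wooden fitting board (fixed, 70 x 380 mm, 18 mm high, lying roughly left to right, turned by up to 0.15 rad); the marks stand in one row 75 mm apart, numbered along it; origin at the mark's centre on the upper face of the board, 18 mm above the bench; y axis along the row, z up
- mark_4: mark 4 of four alike dark round marks, 32 mm across, flush in the upper face of the pale wooden fitting board (fixed, 70 x 380 mm, 18 mm high, lying roughly left to right, turned by up to 0.15 rad); the marks stand in one row 75 mm apart, numbered along it; origin at the mark's centre on the upper face of the board, 18 mm above the bench; y axis along the row, z up
- red_block: red end block, 50 x 28 mm and 14 mm high, fixed on one end of the fitting board in line with the marks, 57 mm beyond the end mark; it may be at either end (a white block like it is at the other); origin at the centre of its underside
- bird: small carved wooden bird on a 66 x 36 mm foot, 62 mm tall, about 85 mm long roughly along x, loose, standing among the pinecones; a bystander to be left alone; origin at the centre of its underside
Things that resemble listed ones, but are neither listed nor needed, are in the scene too. Leave any purple or turquoise look-alike of the part that bears cone_c_center alone. What is shaped like the part that bears cone_a_center but purple is not meant.

How it is judged:
By the outcome, as a careful person would: the job done as asked, in the order asked, and still so for the second after the job is handed in, with the robot touching nothing.
It also fails if it takes over 109 s, if anything falls off the work surface, if the arm or the gripper's body presses on something with over 40 N, if the wrist force passes 120 N, or if a joint passes its speed limit or range.

ROBOT

A 6-joint arm with a two-finger parallel gripper is mounted at the origin on the work surface. World frame = base frame: x ahead of the robot, y to its left, z up, the work surface at z = 0. Lengths are in m, angles in rad, forces in N, time in s.
With the tool pointing down it reaches from about 0.35 to 0.875 m from the base axis. Payload 15.5 kg.
Tool frame: the origin (TCP) lies on the centre line of the jaws, within the pads' length; the fingertips stand 22 mm ahead of it and the grasp point (between the pads) lies 3 mm ahead of it; z points along the fingers, y is the line along which they close (so a half turn about z gives the same grasp; the last joint's range is limited). The gripper opens to 85 mm and grips with 20 to 120 N. Pads are 22 mm wide; open, the fingers measure 114 mm over their backs; the gripper's body (76 mm by 85 mm) begins 54 mm behind the grasp point. The pads swing forward as they close: fully open they stand 13 mm farther back than shut.
Start: joints at [-1.341, 0.494, 1.345, -0, 1.302, -0.096], TCP at [0.199, -0.592, 0.22] pointing down, gripper open.
Joint ranges: [-2.91, 2.91], [-0.82, 2.16], [0.22, 2.67], [-1.22, 4.37], [0.12, 2.79], [-3.08, 3.08]. Speed limits (rad/s): [1.89, 1.89, 2.57, 3.01, 3.01, 3.01].

INTERFACE

Orientations are given as a unit quaternion [w, x, y, z].
In Python, from workcell import ctrl, vision gives the robot as it stands.
- The arm moves only by the tool move_arm, never from a script. Its argument "series" is a list that holds one entry, the list of rows, each a list of 7 numbers: the turn, a rotation vector about the tool's x, y, z in rad, then the shift along the tool's x, y, z in mm, then the finger opening in mm, from 0 to 85.4. In form: [[[rx, ry, rz, x, y, z, claw], ...]]. A call has exactly 5 rows; each row is the pose to reach, as a shift and turn from the pose commanded when the call began, along the tool's axes at that moment; what a row does not reach only later rows make up. A row lasts 1/10 s, in which the tool goes at most 50 mm and 8.59 degrees, less where a joint would pass 70% of its speed; a pose out of reach is approached as far as the arm can. A call with a gripper value outside its range is refused whole. The fingers move at their own pace and stop on an object; "grip_force" is the grip in N (left out, the last holds). Time passes only in rows, so rows that repeat a pose let the fingers close, or fill a call up. It gives the time, the measured TCP pose, the force, the opening and the grip force at its end, in the units of the state.
- ctrl.get_obs(): the state, without advancing time (a new reading comes with each control period).
- vision.snapshot(name): name is "scene" or "top" or "wrist"; returns the picture (420x560x3 uint8, red, green, blue); there is no depth.
- vision.get_calibration(name): a dict with "fx", "fy", "cx", "cy" (pixels), "dist_coeffs" ([k1, k2, p1, p2, k3] as OpenCV has them; the pictures are not rectified), "rvec" (rotation vector, rad) and "tvec" (3), from world to camera coordinates, as OpenCV has them; the wrist camera has in their place "hand_eye" (4x4, takes a point from camera to tool coordinates, whose origin is the TCP and whose axes are the flange's). Camera axes: x right, y down, z forward; pixel columns grow to the right and rows downward; lengths in m; the calibration is good to about 2 mm. A picture is of the moment at which its call begins: read the wrist's pose just before it. get_calibration takes no time and is no camera call.
- ctrl.close_job(): hands the job in; it is judged then, once.
The state is a dict: "t": time; "qpos": joint angles; "dq": joint speeds; "joint_efforts": joint torques, N m; "ee_pos": TCP position; "ee_rot": TCP orientation; "force": force on the tool from outside, world axes, zero at the start; "wrist_torque": the same for the moment, N m; "finger_gap": finger opening in m; "grasp_force": force on a finger pad.
Only numpy, scipy, OpenCV 4.12 (cv2) and the standard library are available. Lean on these libraries where they do the work, as an engineer would, in place of code of your own. Each camera call takes 0.05 s, during which the arm holds its last target. There are 200 camera calls.

## Working session

There is one attempt and no reset: what is moved stays moved. The work goes in short steps, Python scripts to look and compute and a tool call to move; the robot and the scene stay as the last step left them, time stands still between calls to the robot, and variables do not carry over. Pictures are saved under pics/ and viewed, at most 14 in all, crops included, and the job is handed in when it is done.

Besides the shell and the picture viewer there is one more tool, called in YAML: its name, and indented under it one key for each argument. move_arm: Moves the arm, as the interface text tells. Its arguments: {"type":"object","properties":{"series":{"type":"array"},"grip_force":{"type":"number"}},"required":["series"]}

```bash
mkdir -p pics; python3 - <<'E'
from workcell import ctrl, vision
import cv2
for n in("top","scene"):
    im=vision.snapshot(n); cv2.imwrite(f"pics/{n}0.png",im[:,:,::-1]); c=vision.get_calibration(n); print(n,c)
print(vision.get_calibration("wrist"))
print(ctrl.get_obs())
E
```

```text
top {'fx': 416.4083999230207, 'fy': 416.4083999230207, 'cx': 275.38091021385776, 'cy': 208.41702945830139, 'dist_coeffs': array([0.01758637, 0.        , 0.        , 0.        , 0.        ]), 'rvec': array([ 2.12256915, -2.12829608,  0.14815455]), 'tvec': array([0.02250703, 0.53525304, 0.74742627])}
scene {'fx': 529.499264803758, 'fy': 529.499264803758, 'cx': 276.6144106190101, 'cy': 212.10210279462757, 'dist_coeffs': array([0.02691066, 0.        , 0.        , 0.        , 0.        ]), 'rvec': array([ 1.62015378,  1.71438261, -0.89229255]), 'tvec': array([ 0.02062231, -0.25552279,  1.5056199 ])}
{'fx': 290.6530995509368, 'fy': 290.6530995509368, 'cx': 277.70898639549523, 'cy': 206.533383358716, 'dist_coeffs': array([-0.04329316,  0.        ,  0.        ,  0.        ,  0.        ]), 'hand_eye': array([[ 4.61146480e-04, -9.52149884e-01, -3.05631126e-01,
         7.80054323e-02],
       [ 9.99999318e-01,  1.11213269e-04,  1.16236350e-03,
        -9.43713052e-04],
       [-1.07275403e-03, -3.05631454e-01,  9.52149286e-01,
        -1.54784787e-01],
       [ 0.00000000e+00,  0.00000000e+00,  0.00000000e+00,
         1.00000000e+00]])}
{'t': 0.1, 'qpos': array([-1.34146714e+00,  4.94129682e-01,  1.34604730e+00,  4.96033942e-05,
        1.30250968e+00, -9.55275652e-02]), 'dq': array([-0.00018255, -0.00191901, -0.00151529,  0.00174908, -0.00117806,
       -0.00060115]), 'joint_efforts': array([ 2.39034220e-03, -8.83587742e+01, -3.84563792e+01, -4.51274136e-04,
        5.13672887e-03, -1.38258710e-05]), 'ee_pos': array([ 0.199411  , -0.59198966,  0.21906193]), 'ee_rot': array([-5.47374590e-04,  9.86838406e-01,  1.61708567e-01, -1.27100720e-05]), 'force': array([ 0.79122635, -0.14283215,  0.0602615 ]), 'wrist_torque': array([ 0.01502742, -0.02964517,  0.01198077]), 'grasp_force': 0.0, 'finger_gap': 0.0854365291916299}
```

View pics/top0.png

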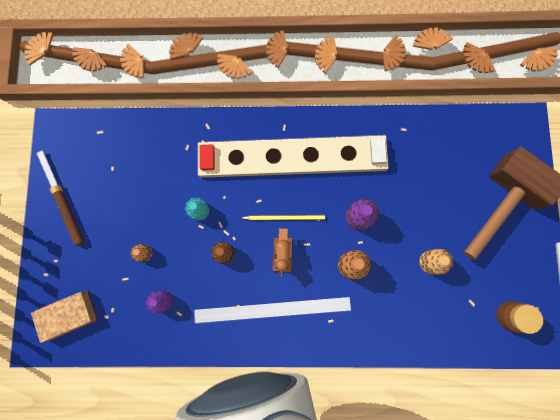

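View pics/scene0.png

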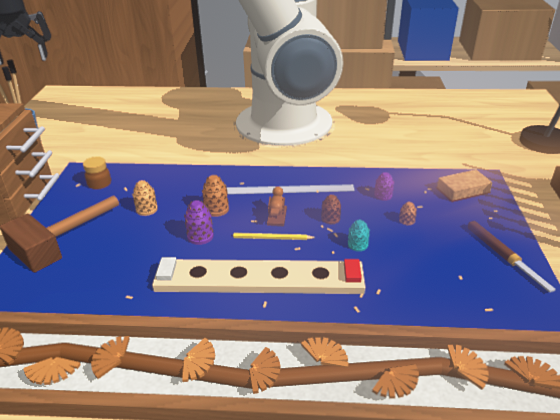

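The top view shows, from left to right:
- **Small honey cone:** (141,253).
- **Dark brown cone:** (222,253).
- **Bird:** (283,252).
- **Big mid-brown cone:** (354,264).
- **Pale cone:** (436,262).

The look-alikes are purple large (362,214), turquoise (197,209) and purple small (159,301). The red block is at the left end (207,157), and the marks are at u = 236, 273, 311 and 348. By colour, a=(354,264), b=(436,262), c=(222,253) and d=(141,253). I'll measure these and confirm them in one crop.

```bash
cat > h.py <<'E'
import numpy as np, cv2
from scipy.spatial.transform import Rotation as R
from workcell import ctrl, vision
H=dict(a=.084,b=.071,c=.058,d=.045)
def cam(n,obs=None):
    c=vision.get_calibration(n); K=np.array([[c['fx'],0,c['cx']],[0,c['fy'],c['cy']],[0,0,1]])
    if n=='wrist':
        q=obs['ee_rot']; T=np.eye(4); T[:3,:3]=R.from_quat([q[1],q[2],q[3],q[0]]).as_matrix(); T[:3,3]=obs['ee_pos']
        M=T@c['hand_eye']
    else:
        W=np.eye(4); W[:3,:3]=cv2.Rodrigues(c['rvec'])[0]; W[:3,3]=c['tvec']; M=np.linalg.inv(W)
    return K,c['dist_coeffs'],M
def cast(cm,uv,z):
    K,d,M=cm; p=cv2.undistortPoints(np.array([[uv]],float),K,d)[0,0]
    r=M[:3,:3]@[p[0],p[1],1]; o=M[:3,3]
    return o+r*(z-o[2])/r[2]
def blobs(mask,amin):
    n,l,s,c=cv2.connectedComponentsWithStats(mask.astype(np.uint8),connectivity=8)
    return [(c[i],s[i]) for i in range(1,n) if s[i][4]>=amin]
E
cat > m.py <<'E'
from h import *
cm={n:cam(n) for n in('top','scene')}
im={n:cv2.imread(f'pics/{n}0.png').astype(int) for n in cm}
seed={'top':dict(a=(354,264),b=(436,262),c=(222,253),d=(141,253),bird=(283,252)),'scene':dict(a=(215,195),b=(145,198),c=(331,208),d=(408,212))}
for n in cm:
    I=im[n]; m=((I[:,:,2]>I[:,:,0]+8)).astype(np.uint8)
    m=cv2.morphologyEx(m,cv2.MORPH_CLOSE,np.ones((5,5))); m=cv2.morphologyEx(m,cv2.MORPH_OPEN,np.ones((5,5)))
    B=blobs(m,60)
    for k,s in seed[n].items():
        c,st=min(B,key=lambda b:np.hypot(*(b[0]-s)))
        print(n,k,c.round(1),st,cast(cm[n],c,H.get(k,.05)/2*.95).round(4))
    dk=(I.max(2)<95)&(I[:,:,0]<I[:,:,2]+10)
    y=dict(top=(135,180),scene=(255,295))[n]
    z=np.zeros_like(dk); z[y[0]:y[1]]=dk[y[0]:y[1]]
    for c,st in blobs(z,60):
        if st[2]<30: print(n,'mark',c.round(1),st,cast(cm[n],c,.018).round(4))
    red=(I[:,:,2]>150)&(I[:,:,1]<70)&(I[:,:,0]<70)
    for c,st in blobs(red,60): print(n,'red',c.round(1),st,cast(cm[n],c,.03).round(4))
t=cv2.imread('pics/top0.png')[190:320,120:470]; cv2.imwrite('pics/crop.png',cv2.resize(t,(798,296),interpolation=cv2.INTER_CUBIC))
E
python3 m.py
```

```text
top a [354.  264.4] [338 250  32  29 749] [ 0.4297 -0.1249  0.0399]
top b [435.9 261.3] [420 249  33  25 686] [ 0.4357 -0.2778  0.0337]
top c [222.4 252.2] [212 242  22  21 375] [0.4535 0.1229 0.0275]
top d [141.1 252.8] [131 245  21  17 296] [0.4534 0.2813 0.0214]
top bird [282.4 251.9] [273 229  19  43 693] [0.4542 0.0082 0.0238]
top mark [310.5 154.1] [304 147  14  15 168] [ 0.6494 -0.0488  0.018 ]
top mark [348.1 152.7] [341 146  15  14 172] [ 0.6516 -0.1236  0.018 ]
top mark [273.  155.5] [266 149  15  14 170] [0.6472 0.0264 0.018 ]
top mark [235.7 156.8] [229 150  14  15 167] [0.645  0.1014 0.018 ]
top mark [501.4 169.8] [489 151  27  29 317] [ 0.6142 -0.421   0.018 ]
top red [206.  156.5] [200 145  13  24 311] [0.6426 0.1589 0.03  ]
scene a [214.9 196.5] [202 175  27  42 885] [ 0.4387 -0.1239  0.0399]
scene b [144.3 198.5] [133 181  24  35 657] [ 0.4433 -0.2774  0.0337]
scene c [331.8 208.8] [323 195  18  29 398] [0.4565 0.126  0.0275]
scene d [407.8 213.4] [400 202  16  23 297] [0.4578 0.2838 0.0214]
scene mark [ 25.3 260.8] [ 16 255  18  17 112] [ 0.6365 -0.4562  0.018 ]
scene mark [197.6 271.4] [190 267  16  10 127] [ 0.6517 -0.1235  0.018 ]
scene mark [238.3 271.8] [231 267  16  10 125] [ 0.6492 -0.0484  0.018 ]
scene mark [279.2 272.3] [272 268  16  10 124] [0.6474 0.0268 0.018 ]
scene mark [320.3 272.6] [313 268  16  10 128] [0.6446 0.102  0.018 ]
scene red [352.4 270.5] [345 260  16  22 314] [0.6494 0.1591 0.03  ]
```

View pics/crop.png

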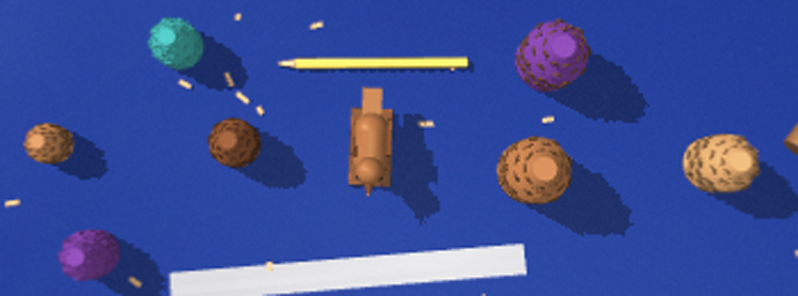

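The crop confirms the choice: a is the mid-brown cone, and the purple one of the same shape above it is the decoy. b is pale, c is dark brown and d is small and honey-coloured. The bird stands in between. The marks agree to within 1 mm across both views and are 75 mm apart, as specified. I'll turn the tool so the jaws close along x and head for cone a.

move_arm:
  series:
    - [[0, 0, -0.14, 35, -35, 0, 85], [0, 0, -0.28, 70, -70, 0, 85], [0, 0, -0.42, 105, -105, 0, 85], [0, 0, -0.56, 140, -140, 0, 85], [0, 0, -0.7, 175, -175, 0, 85]]
  grip_force: 40

```text
t: 0.6
ee_pos: [0.3098, -0.3687, 0.2194]
ee_rot: [-0.0, 0.87, 0.493, 0.0]
force: [1.2, 0.3, 0.4]
finger_gap: 0.085
grasp_force: 0.0
```

```bash
cat > go.py <<'E'
import sys
from h import *
def go(x,y,z):
    o=ctrl.get_obs(); q=o['ee_rot']; r=R.from_quat([q[1],q[2],q[3],q[0]])
    G=R.from_matrix(np.array([[0,1,0],[1,0,0],[0,0,-1.]]))
    print('t',o['t'],'pos',o['ee_pos'].round(4),'rot',(r.inv()*G).as_rotvec().round(3),'shift',(r.inv().apply(np.array([x,y,z])-o['ee_pos'])*1000).round(1),'gap',o['finger_gap'].round(4),'gf',o['grasp_force'].round(1),'q',o['qpos'].round(2))
if __name__=='__main__': go(*map(float,sys.argv[1:4]))
E
python3 go.py .434 -.1245 .2
```

```text
Traceback (most recent call last):
  File "go.py", line 7, in <module>
    if __name__=='__main__': go(*map(float,sys.argv[1:4]))
                             ~~^^^^^^^^^^^^^^^^^^^^^^^^^^^
  File "go.py", line 6, in go
    print('t',o['t'],'pos',o['ee_pos'].round(4),'rot',(r.inv()*G).as_rotvec().round(3),'shift',(r.inv().apply(np.array([x,y,z])-o['ee_pos'])*1000).round(1),'gap',o['finger_gap'].round(4),'gf',o['grasp_force'].round(1),'q',o['qpos'].round(2))
                                                                                                                                                                  ^^^^^^^^^^^^^^^^^^^^^
AttributeError: 'float' object has no attribute 'round'
```

```bash
sed -i "s/o\['finger_gap'\].round(4)/round(o['finger_gap'],4)/;s/o\['grasp_force'\].round(1)/round(o['grasp_force'],1)/" go.py; python3 go.py .434 -.1245 .2
```

```text
t 0.6 pos [ 0.3098 -0.3687  0.2194] rot [-0.    -0.    -0.541] shift [273.3 -19.2  19.5] gap 0.085 gf 0.0 q [-1.    0.29  1.69  0.    1.16 -0.46]
```

move_arm:
  series:
    - [[0, 0, -0.13, 48, -4, 0, 85], [0, 0, -0.27, 96, -8, 0, 85], [0, 0, -0.41, 144, -12, 0, 85], [0, 0, -0.541, 192, -16, 0, 85], [0, 0, -0.541, 225, -19, 0, 85]]

```text
t: 1.1
ee_pos: [0.4106, -0.1658, 0.2195]
ee_rot: [-0.0, 0.707, 0.708, 0.0]
force: [0.8, -0.4, 0.5]
finger_gap: 0.0852
grasp_force: 0.0
```

```bash
python3 - <<'E'
from h import *
o=ctrl.get_obs(); im=vision.snapshot('wrist'); cv2.imwrite('pics/w0.png',im[:,:,::-1]); np.save('w0.npy',o,allow_pickle=True)
E
python3 go.py .434 -.1245 .2
```

```text
t 1.15 pos [ 0.4117 -0.1631  0.2195] rot [ 0.    -0.002 -0.002] shift [38.6 22.2 19.6] gap 0.0849 gf 0.0 q [-0.51  0.24  1.77  0.    1.13 -0.51]
```

View pics/w0.png

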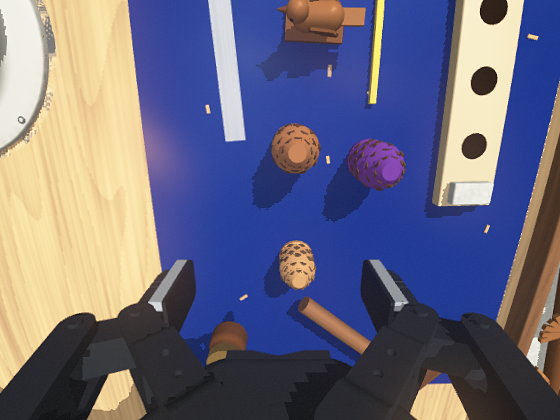

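The wrist view shows cone a at (296,148), with the purple decoy to its right at (377,163). Cone b is at (297,265), between the fingers.

```bash
cat > w.py <<'E'
import sys
from h import *
# usage: w.py file seeds k,u,v
o=np.load(sys.argv[1]+'.npy',allow_pickle=True).item(); cm=cam('wrist',o)
I=cv2.imread(f'pics/{sys.argv[1]}.png').astype(int)
m=(I[:,:,2]>I[:,:,0]+8).astype(np.uint8)
m=cv2.morphologyEx(m,cv2.MORPH_CLOSE,np.ones((5,5))); m=cv2.morphologyEx(m,cv2.MORPH_OPEN,np.ones((5,5)))
for s in sys.argv[2:]:
    k,u,v=s.split(','); c,st=min(blobs(m,100),key=lambda b:np.hypot(*(b[0]-[float(u),float(v)])))
    print(k,c.round(1),st,cast(cm,c,H[k]*.475).round(4))
E
python3 w.py w0 a,296,148 b,297,265
```

```text
a [295.  148.2] [ 272  124   48   49 1897] [ 0.4297 -0.1246  0.0399]
b [296.5 264.3] [ 279  241   36   48 1417] [ 0.4351 -0.2763  0.0337]
```

move_arm:
  series:
    - [[0, 0, 0, 38.5, 20, 0, 85], [0, 0, 0, 38.5, 20, 40, 85], [0, 0, 0, 38.5, 20, 80, 85], [0, 0, 0, 38.5, 20, 120, 85], [0, 0, 0, 38.5, 20, 120, 85]]

```text
t: 1.65
ee_pos: [0.4277, -0.1289, 0.0962]
ee_rot: [-0.004, 0.709, 0.705, -0.001]
force: [-0.0, -0.4, 1.1]
finger_gap: 0.0849
grasp_force: 0.0
```

```bash
python3 go.py .432 -.1246 .039
```

```text
t 1.65 pos [ 0.4277 -0.1289  0.0962] rot [-0.007 -0.003 -0.005] shift [ 4.2  4.7 57.2] gap 0.0849 gf 0.0 q [-0.43  0.44  1.91  0.    0.8  -0.42]
```

move_arm:
  series:
    - [[0, 0, 0, 0, 0, 0, 85], [0, 0, 0, 0, 0, 20, 85], [0, 0, 0, 0, 0, 40, 85], [0, 0, 0, 0, 0, 58, 85], [0, 0, 0, 0, 0, 58, 85]]

```text
t: 2.15
ee_pos: [0.4306, -0.1304, 0.0421]
ee_rot: [0.0, 0.709, 0.705, 0.0]
force: [0.5, -0.0, -0.1]
finger_gap: 0.0846
grasp_force: 0.0
```

```bash
python3 go.py .432 -.1246 .039
```

```text
t 2.15 pos [ 0.4306 -0.1304  0.0421] rot [ 0.     0.    -0.005] shift [5.8 1.3 3.1] gap 0.0846 gf 0.0 q [-0.43  0.54  1.95  0.    0.64 -0.42]
```

move_arm:
  series:
    - [[0, 0, -0.005, 6, 1, 2, 85], [0, 0, -0.005, 6, 1, 2, 85], [0, 0, -0.005, 6, 1, 2, 48], [0, 0, -0.005, 6, 1, 2, 48], [0, 0, -0.005, 6, 1, 2, 48]]
  grip_force: 40

```text
t: 2.65
ee_pos: [0.4312, -0.1241, 0.0401]
ee_rot: [0.0, 0.707, 0.707, -0.0]
force: [-2.1, -0.7, 20.0]
finger_gap: 0.0485
grasp_force: 20.2
```

```bash
python3 go.py .432 -.1246 .039
```

```text
t 2.65 pos [ 0.4312 -0.1241  0.0401] rot [0. 0. 0.] shift [-0.5  0.8  1.1] gap 0.0485 gf 20.2 q [-0.41  0.55  1.96 -0.    0.64 -0.41]
```

move_arm:
  series:
    - [[0, 0, 0, 0, 0, 0, 45], [0, 0, 0, 0, 0, 0, 45], [0, 0, 0, 0, 0, 0, 45], [0, 0, 0, 0, 0, 0, 45], [0, 0, 0, 0, 0, 0, 45]]

```text
t: 3.15
ee_pos: [0.4312, -0.1242, 0.0403]
ee_rot: [0.0, 0.707, 0.707, 0.0]
force: [-3.5, 1.7, 22.2]
finger_gap: 0.0474
grasp_force: 38.4
```

```bash
python3 go.py .432 -.1246 .039; python3 - <<'E'
from h import *
a=vision.snapshot('scene')[150:270,140:300]; b=vision.snapshot('wrist')
cv2.imwrite('pics/g1.png',np.hstack([cv2.resize(a,(400,300)),cv2.resize(b,(400,300))])[:,:,::-1])
E
```

```text
t 3.15 pos [ 0.4312 -0.1242  0.0403] rot [ 0.  0. -0.] shift [-0.4  0.8  1.3] gap 0.0474 gf 38.4 q [-0.41  0.55  1.96 -0.    0.64 -0.41]
```

View pics/g1.png

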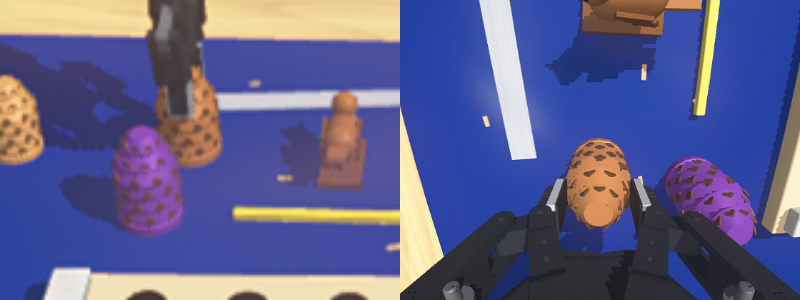

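move_arm:
  series:
    - [[0, 0, 0, 0, 0, -5, 45], [0, 0, 0, 0, 0, -10, 45], [0, 0, 0, 0, 0, -20, 45], [0, 0, 0, 0, 0, -30, 45], [0, 0, 0, 0, 0, -30, 45]]
  grip_force: 40

```text
t: 3.75
ee_pos: [0.432, -0.1244, 0.071]
ee_rot: [0.001, 0.707, 0.707, 0.0]
force: [-0.8, 0.2, -0.0]
finger_gap: 0.0466
grasp_force: 36.6
```

```bash
python3 go.py .432 -.1246 .039; python3 - <<'E'
from h import *
a=vision.snapshot('scene')[150:270,140:300]; b=vision.snapshot('wrist')
cv2.imwrite('pics/g2.png',np.hstack([cv2.resize(a,(400,300)),cv2.resize(b,(400,300))])[:,:,::-1])
E
```

```text
t 3.75 pos [ 0.432  -0.1244  0.071 ] rot [0.002 0.001 0.   ] shift [-0.2 -0.1 32. ] gap 0.0466 gf 36.6 q [-0.41  0.49  1.93 -0.    0.72 -0.41]
```

View pics/g2.png

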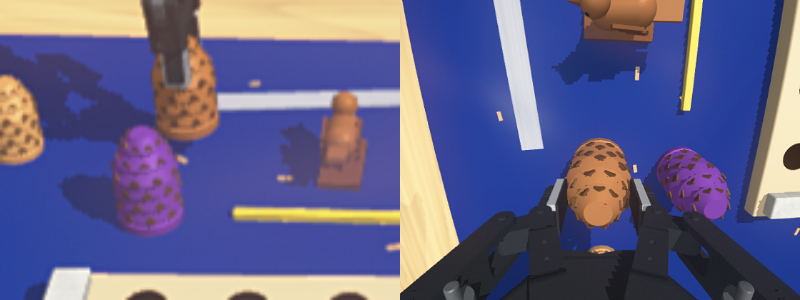

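Cone a is held upright, with the foot clear of the bench. I'll raise it and carry it to mark 1.

move_arm:
  series:
    - [[0, 0, 0, 0, 0, -25, 45], [0, 0, 0, 0, 0, -55, 45], [0, 0, 0, 15, 15, -75, 45], [0, 0, 0, 40, 38, -75, 45], [0, 0, 0, 66, 62, -75, 45]]
  grip_force: 50

```text
t: 4.35
ee_pos: [0.494, -0.0575, 0.1451]
ee_rot: [0.0, 0.708, 0.707, 0.0]
force: [0.5, -0.8, -0.2]
finger_gap: 0.0461
grasp_force: 45.6
```

move_arm:
  series:
    - [[0, 0, 0, 30, 28, 0, 45], [0, 0, 0, 60, 56, 0, 45], [0, 0, 0, 90, 84, 0, 45], [0, 0, 0, 120, 112, 0, 45], [0, 0, 0, 145, 137, 0, 45]]

```text
t: 4.85
ee_pos: [0.6311, 0.0888, 0.1439]
ee_rot: [-0.0, 0.707, 0.707, -0.0]
force: [0.2, -0.6, -0.6]
finger_gap: 0.0462
grasp_force: 45.6
```

move_arm:
  series:
    - [[0, 0, 0, 8, 8, 0, 45], [0, 0, 0, 13, 12, 0, 45], [0, 0, 0, 13, 12, 20, 45], [0, 0, 0, 13, 12, 40, 45], [0, 0, 0, 13, 12, 40, 45]]

```text
t: 5.35
ee_pos: [0.6398, 0.0989, 0.1021]
ee_rot: [-0.002, 0.707, 0.707, -0.002]
force: [0.7, 0.9, -1.0]
finger_gap: 0.0464
grasp_force: 45.8
```

```bash
python3 go.py .6448 .1017 .0585
```

```text
t 5.35 pos [0.6398 0.0989 0.1021] rot [-0.005  0.    -0.001] shift [ 2.8  5.2 43.5] gap 0.0464 gf 45.8 q [ 0.06  0.65  1.4  -0.    1.09  0.06]
```

move_arm:
  series:
    - [[0, 0, 0, 0, 0, 0, 45], [0, 0, 0, 0, 0, 10, 45], [0, 0, 0, 0, 0, 20, 45], [0, 0, 0, 0, 0, 25, 45], [0, 0, 0, 0, 0, 25, 45]]

```text
t: 5.85
ee_pos: [0.6417, 0.0999, 0.0786]
ee_rot: [-0.0, 0.707, 0.707, -0.001]
force: [-0.3, 0.2, -0.8]
finger_gap: 0.0463
grasp_force: 45.8
```

```bash
python3 go.py .6448 .1017 .0585
```

```text
t 5.85 pos [0.6417 0.0999 0.0786] rot [-0.001  0.     0.   ] shift [ 1.8  3.1 20.1] gap 0.0463 gf 45.8 q [ 0.06  0.68  1.42 -0.    1.04  0.06]
```

move_arm:
  series:
    - [[0, 0, 0, 2, 3, 0, 45], [0, 0, 0, 2, 3, 6, 45], [0, 0, 0, 2, 3, 11, 45], [0, 0, 0, 2, 3, 14, 45], [0, 0, 0, 2, 3, 16, 45]]

```text
t: 6.35
ee_pos: [0.6451, 0.1019, 0.0631]
ee_rot: [-0.0, 0.707, 0.707, -0.0]
force: [0.5, 0.1, -0.9]
finger_gap: 0.046
grasp_force: 45.8
```

```bash
python3 go.py .6448 .1017 .0585;  python3 - <<'E'
from h import *
a=vision.snapshot('scene')[200:320,260:420]; b=vision.snapshot('wrist')
cv2.imwrite('pics/g3.png',np.hstack([cv2.resize(a,(400,300)),cv2.resize(b,(400,300))])[:,:,::-1])
E
```

```text
t 6.35 pos [0.6451 0.1019 0.0631] rot [-0.001  0.    -0.   ] shift [-0.2 -0.3  4.6] gap 0.046 gf 45.8 q [0.07 0.7  1.42 0.   1.02 0.07]
```

View pics/g3.png

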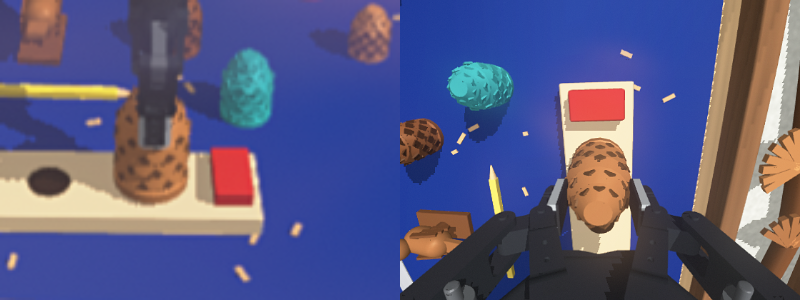

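Cone a hangs just above mark 1, next to the red block. I'll lower it to contact and release it.

move_arm:
  series:
    - [[0, 0, 0, 0, 0, 2, 45], [0, 0, 0, 0, 0, 3, 45], [0, 0, 0, 0, 0, 4, 45], [0, 0, 0, 0, 0, 4.5, 45], [0, 0, 0, 0, 0, 4.5, 45]]

```text
t: 6.95
ee_pos: [0.6453, 0.1019, 0.0591]
ee_rot: [0.0, 0.707, 0.707, 0.0]
force: [0.1, -0.3, -0.4]
finger_gap: 0.046
grasp_force: 45.8
```

move_arm:
  series:
    - [[0, 0, 0, 0, 0, 1, 45], [0, 0, 0, 0, 0, 1.5, 45], [0, 0, 0, 0, 0, 1.5, 50], [0, 0, 0, 0, 0, 1.5, 60], [0, 0, 0, 0, 0, 1.5, 70]]

```text
t: 7.45
ee_pos: [0.6452, 0.1019, 0.0576]
ee_rot: [0.0, 0.707, 0.707, -0.0]
force: [0.8, -0.4, -0.3]
finger_gap: 0.0696
grasp_force: 0.0
```

move_arm:
  series:
    - [[0, 0, 0, 0, 0, 0, 80], [0, 0, 0, 0, 0, 0, 85], [0, 0, 0, 0, 0, 0, 85], [0, 0, 0, 0, 0, -20, 85], [0, 0, 0, 0, 0, -50, 85]]

```text
t: 7.95
ee_pos: [0.6441, 0.1018, 0.1065]
ee_rot: [-0.001, 0.707, 0.707, -0.001]
force: [0.3, -1.1, 0.4]
finger_gap: 0.0846
grasp_force: 0.0
```

move_arm:
  series:
    - [[0, 0, 0, 0, 0, -40, 85], [0, 0, 0, 0, 0, -80, 85], [0, 0, 0, -20, -10, -100, 85], [0, 0, 0, -55, -30, -100, 85], [0, 0, 0, -100, -50, -100, 85]]

```text
t: 8.45
ee_pos: [0.595, 0.002, 0.2083]
ee_rot: [0.001, 0.706, 0.708, 0.001]
force: [2.0, -1.4, -0.5]
finger_gap: 0.085
grasp_force: 0.0
```

```bash
python3 go.py .437 -.2768 .09;  python3 - <<'E'
from h import *
cv2.imwrite('pics/s1.png',vision.snapshot('scene')[:,:,::-1])
I=cv2.imread('pics/s1.png'); cv2.imwrite('pics/s1c.png',cv2.resize(I[220:310,150:400],(750,270)))
E
```

```text
t 8.45 pos [0.595  0.002  0.2083] rot [ 0.002 -0.     0.002] shift [-278.4 -158.8  118.1] gap 0.085 gf 0.0 q [-0.1   0.46  1.44  0.    1.24 -0.1 ]
```

View pics/s1c.png

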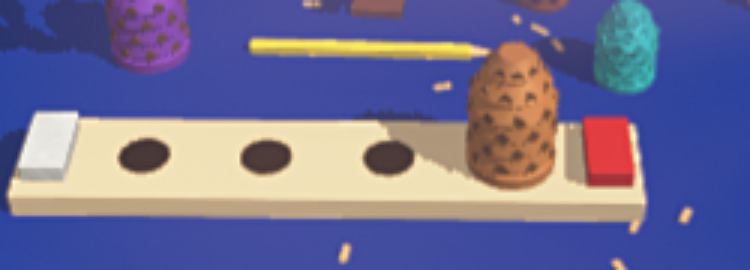

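Cone a stands upright on mark 1, with its base centred at about scene (321,273). Next is cone b.

move_arm:
  series:
    - [[0, 0, 0, -42, -24, 0, 85], [0, 0, 0, -84, -48, 0, 85], [0, 0, 0, -126, -72, 0, 85], [0, 0, 0, -168, -96, 0, 85], [0, 0, 0, -210, -120, 0, 85]]

```text
t: 9.0
ee_pos: [0.4741, -0.2095, 0.2077]
ee_rot: [0.0, 0.707, 0.707, 0.0]
force: [0.1, -0.8, -0.1]
finger_gap: 0.0853
grasp_force: 0.0
```

move_arm:
  series:
    - [[0, 0, 0, -35, -20, 0, 85], [0, 0, 0, -68, -38, 20, 85], [0, 0, 0, -68, -38, 60, 85], [0, 0, 0, -68, -38, 90, 85], [0, 0, 0, -68, -38, 90, 85]]

```text
t: 9.5
ee_pos: [0.4353, -0.275, 0.1147]
ee_rot: [-0.003, 0.707, 0.707, -0.0]
force: [-0.5, 0.3, 0.3]
finger_gap: 0.0849
grasp_force: 0.0
```

```bash
python3 go.py .437 -.2768 .034
```

```text
t 9.5 pos [ 0.4353 -0.275   0.1147] rot [-0.005 -0.004 -0.001] shift [-2.1  2.  80.7] gap 0.0849 gf 0.0 q [-0.68  0.48  1.73 -0.    0.94 -0.68]
```

move_arm:
  series:
    - [[0, 0, 0, -2, 1, 25, 85], [0, 0, 0, -2, 1, 50, 85], [0, 0, 0, -2, 1, 70, 85], [0, 0, 0, -2, 1, 79, 85], [0, 0, 0, -2, 1, 79, 85]]

```text
t: 10.0
ee_pos: [0.4385, -0.278, 0.0388]
ee_rot: [-0.0, 0.707, 0.707, -0.0]
force: [1.1, -0.0, -0.2]
finger_gap: 0.0851
grasp_force: 0.0
```

move_arm:
  series:
    - [[0, 0, 0, 0, 0, 0, 60], [0, 0, 0, 0, 0, 0, 36], [0, 0, 0, 0, 0, 0, 36], [0, 0, 0, 0, 0, 0, 36], [0, 0, 0, 0, 0, 0, 36]]
  grip_force: 45

```text
t: 10.5
ee_pos: [0.4384, -0.2783, 0.0393]
ee_rot: [0.0, 0.707, 0.707, -0.0]
force: [-2.1, 0.8, 9.9]
finger_gap: 0.0362
grasp_force: 11.6
```

```bash
python3 go.py .437 -.2768 .034
```

```text
t 10.5 pos [ 0.4384 -0.2783  0.0393] rot [0.001 0.001 0.   ] shift [ 1.5 -1.4  5.3] gap 0.0362 gf 11.6 q [-0.68  0.6   1.79 -0.    0.75 -0.68]
```

move_arm:
  series:
    - [[0, 0, 0, 0, 0, 0, 32], [0, 0, 0, 0, 0, 0, 32], [0, 0, 0, 0, 0, -10, 32], [0, 0, 0, 0, 0, -30, 32], [0, 0, 0, 0, 0, -60, 32]]

```text
t: 11.0
ee_pos: [0.4376, -0.2776, 0.0989]
ee_rot: [-0.001, 0.707, 0.707, -0.0]
force: [0.0, -0.9, 0.2]
finger_gap: 0.0336
grasp_force: 39.6
```

move_arm:
  series:
    - [[0, 0, 0, 0, 0, -30, 32], [0, 0, 0, 20, 10, -60, 32], [0, 0, 0, 45, 25, -60, 32], [0, 0, 0, 75, 45, -60, 32], [0, 0, 0, 105, 68, -60, 32]]

```text
t: 11.5
ee_pos: [0.5066, -0.1721, 0.1596]
ee_rot: [0.0, 0.707, 0.707, 0.0]
force: [0.5, -0.3, -1.1]
finger_gap: 0.0336
grasp_force: 39.5
```

move_arm:
  series:
    - [[0, 0, 0, 35, 24, 0, 32], [0, 0, 0, 70, 48, 0, 32], [0, 0, 0, 105, 72, 0, 32], [0, 0, 0, 140, 96, 0, 32], [0, 0, 0, 175, 120, 0, 32]]

```text
t: 12.0
ee_pos: [0.6269, 0.0036, 0.1593]
ee_rot: [0.0, 0.707, 0.707, 0.0]
force: [0.8, -0.7, -0.6]
finger_gap: 0.0337
grasp_force: 39.5
```

```bash
python3 go.py .6473 .0251 .0573
```

```text
t 12.0 pos [0.6269 0.0036 0.1593] rot [0. 0. 0.] shift [ 21.5  20.3 102. ] gap 0.0337 gf 39.5 q [-0.09  0.56  1.41  0.    1.17 -0.09]
```

move_arm:
  series:
    - [[0, 0, 0, 10, 10, 0, 32], [0, 0, 0, 21, 20, 0, 32], [0, 0, 0, 21, 20, 30, 32], [0, 0, 0, 21, 20, 60, 32], [0, 0, 0, 21, 20, 80, 32]]

```text
t: 12.5
ee_pos: [0.6453, 0.0222, 0.077]
ee_rot: [-0.001, 0.707, 0.707, -0.001]
force: [1.2, -0.1, -2.0]
finger_gap: 0.0339
grasp_force: 39.6
```

move_arm:
  series:
    - [[0, 0, 0, 0, 0, 0, 32], [0, 0, 0, 0, 0, 0, 32], [0, 0, 0, 0, 0, 0, 32], [0, 0, 0, 0, 0, 0, 32], [0, 0, 0, 0, 0, 0, 32]]

```text
t: 13.0
ee_pos: [0.6467, 0.0228, 0.0795]
ee_rot: [0.001, 0.707, 0.707, 0.0]
force: [-1.3, -0.5, -0.4]
finger_gap: 0.0337
grasp_force: 39.7
```

```bash
python3 go.py .6473 .0251 .0573;  python3 - <<'E'
from h import *
a=vision.snapshot('scene')[200:320,210:370]; b=vision.snapshot('wrist')
cv2.imwrite('pics/g4.png',np.hstack([cv2.resize(a,(400,300)),cv2.resize(b,(400,300))])[:,:,::-1])
E
```

```text
t 13.0 pos [0.6467 0.0228 0.0795] rot [ 0.001  0.    -0.   ] shift [ 2.3  0.5 22.2] gap 0.0337 gf 39.7 q [-0.06  0.67  1.43  0.    1.04 -0.06]
```

View pics/g4.png

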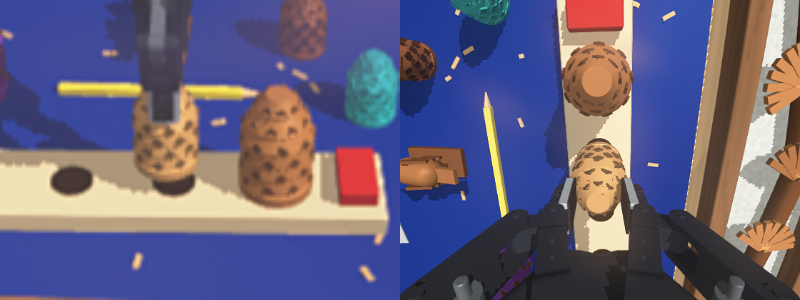

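Cone b hangs upright above mark 2. It is held a little high, so I'll grip the next ones lower. Lowering now.

move_arm:
  series:
    - [[0, 0, 0, 2, 0.5, 8, 32], [0, 0, 0, 2, 0.5, 14, 32], [0, 0, 0, 2, 0.5, 18, 32], [0, 0, 0, 2, 0.5, 20, 32], [0, 0, 0, 2, 0.5, 21, 32]]

```text
t: 13.6
ee_pos: [0.6468, 0.025, 0.0577]
ee_rot: [-0.0, 0.707, 0.707, -0.0]
force: [-5.4, 0.6, 17.9]
finger_gap: 0.0338
grasp_force: 45.3
```

```bash
python3 go.py .6473 .0251 .0573
```

```text
t 13.6 pos [0.6468 0.025  0.0577] rot [-0. -0. -0.] shift [0.1 0.5 0.4] gap 0.0338 gf 45.3 q [-0.05  0.7   1.44  0.    1.   -0.05]
```

Contact at 18 N. I'll release, retreat and head for cone c.

move_arm:
  series:
    - [[0, 0, 0, 0, 0, -0.5, 32], [0, 0, 0, 0, 0, -0.5, 40], [0, 0, 0, 0, 0, -0.5, 55], [0, 0, 0, 0, 0, -0.5, 70], [0, 0, 0, 0, 0, -0.5, 85]]

```text
t: 14.1
ee_pos: [0.6468, 0.0249, 0.058]
ee_rot: [-0.0, 0.707, 0.707, -0.0]
force: [-0.6, -0.3, -0.9]
finger_gap: 0.0812
grasp_force: 0.0
```

move_arm:
  series:
    - [[0, 0, 0, 0, 0, 0, 85], [0, 0, 0, 0, 0, -25, 85], [0, 0, 0, 0, 0, -60, 85], [0, 0, 0, 0, 0, -100, 85], [0, 0, 0, 0, -30, -120, 85]]

```text
t: 14.6
ee_pos: [0.6202, 0.0247, 0.1814]
ee_rot: [0.002, 0.707, 0.707, 0.002]
force: [0.5, 0.9, 0.1]
finger_gap: 0.0852
grasp_force: 0.0
```

move_arm:
  series:
    - [[0, 0, 0, 18, -35, 0, 85], [0, 0, 0, 38, -70, 0, 85], [0, 0, 0, 58, -105, 0, 85], [0, 0, 0, 80, -135, 0, 85], [0, 0, 0, 100, -160, 0, 85]]

```text
t: 15.1
ee_pos: [0.455, 0.1256, 0.1782]
ee_rot: [-0.0, 0.707, 0.707, -0.0]
force: [1.4, 0.2, 0.8]
finger_gap: 0.0851
grasp_force: 0.0
```

```bash
python3 go.py .4545 .1243 .08; python3 - <<'E'
from h import *
o=ctrl.get_obs(); im=vision.snapshot('wrist'); cv2.imwrite('pics/w1.png',im[:,:,::-1]); np.save('w1.npy',o,allow_pickle=True)
cv2.imwrite('pics/t1.png',vision.snapshot('top')[:,:,::-1])
E
```

```text
t 15.1 pos [0.455  0.1256 0.1782] rot [-0. -0. -0.] shift [-1.3 -0.4 98.2] gap 0.0851 gf 0.0 q [0.14 0.33 1.76 0.   1.04 0.14]
```

View pics/w1.png

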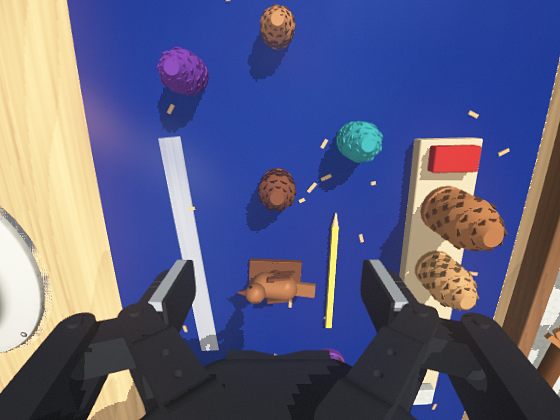

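The wrist view shows c, dark brown, at (278,189). The turquoise decoy is at (360,142), the bird at (280,288) and d at (278,27). Both placed cones are standing.

```bash
python3 w.py w1 c,278,189 d,278,27; python3 - <<'E'
from h import *
cm=cam('top'); I=cv2.imread('pics/t1.png').astype(int)
sat=(I.max(2)-I.min(2)>60)&(I[:,:,2]>I[:,:,0]+50)&~((I[:,:,2]>150)&(I[:,:,1]<70))
z=np.zeros_like(sat); z[125:185,215:330]=sat[125:185,215:330]
m=cv2.morphologyEx(z.astype(np.uint8),cv2.MORPH_CLOSE,np.ones((5,5)))
for c,s in blobs(m,100): print(c.round(1),s,[cast(cm,c,.018+h*.475).round(4) for h in(.084,.071)])
E
```

```text
c [276.9 189.2] [ 259  169   37   41 1219] [0.4537 0.126  0.0276]
d [277.4  26. ] [ 261    5   34   43 1192] [0.4541 0.2849 0.0214]
[233.3 152.7] [218 136  31  38 778] [array([0.6415, 0.1012, 0.0579]), array([0.6434, 0.102 , 0.0517])]
[273.4 151. ] [261 138  26  29 556] [array([0.6443, 0.0245, 0.0579]), array([0.6462, 0.0247, 0.0517])]
```

move_arm:
  series:
    - [[0, 0, 0, -0.5, -0.5, 35, 85], [0, 0, 0, -0.5, -0.5, 75, 85], [0, 0, 0, -0.5, -0.5, 115, 85], [0, 0, 0, -0.5, -0.5, 130, 85], [0, 0, 0, -0.5, -0.5, 140, 85]]

```text
t: 15.7
ee_pos: [0.4561, 0.1241, 0.0367]
ee_rot: [-0.0, 0.707, 0.707, -0.001]
force: [0.3, 0.6, -0.3]
finger_gap: 0.0852
grasp_force: 0.0
```

```bash
python3 go.py .4545 .125 .025
```

```text
t 15.7 pos [0.4561 0.1241 0.0367] rot [-0.002  0.    -0.   ] shift [ 0.9 -1.6 11.7] gap 0.0852 gf 0.0 q [ 0.14  0.57  1.9  -0.    0.67  0.14]
```

move_arm:
  series:
    - [[0, 0, 0, 1, -1, 8, 85], [0, 0, 0, 1, -1, 10, 70], [0, 0, 0, 1, -1, 10, 50], [0, 0, 0, 1, -1, 10, 30], [0, 0, 0, 1, -1, 10, 26]]
  grip_force: 40

```text
t: 16.2
ee_pos: [0.4557, 0.1255, 0.0288]
ee_rot: [0.0, 0.707, 0.707, 0.0]
force: [-2.1, 1.7, 14.9]
finger_gap: 0.0303
grasp_force: 37.4
```

move_arm:
  series:
    - [[0, 0, 0, 0, 0, 0, 26], [0, 0, 0, 0, 0, 0, 26], [0, 0, 0, 0, 0, 0, 26], [0, 0, 0, 0, 0, 0, 26], [0, 0, 0, 0, 0, 0, 26]]

```text
t: 16.7
ee_pos: [0.4556, 0.1255, 0.0289]
ee_rot: [0.0, 0.707, 0.707, 0.001]
force: [-2.0, -0.2, 10.6]
finger_gap: 0.0298
grasp_force: 36.4
```

```bash
python3 go.py .4545 .125 .025
```

```text
t 16.7 pos [0.4556 0.1255 0.0289] rot [ 0.001 -0.     0.   ] shift [-0.5 -1.2  3.9] gap 0.0298 gf 36.4 q [0.14 0.59 1.91 0.   0.65 0.14]
```

move_arm:
  series:
    - [[0, 0, 0, 0, 0, -10, 26], [0, 0, 0, 0, 0, -40, 26], [0, 0, 0, 0, 0, -80, 26], [0, 0, 0, 0, 0, -120, 26], [0, 0, 0, -8, 9, -135, 26]]

```text
t: 17.2
ee_pos: [0.4647, 0.118, 0.1673]
ee_rot: [0.001, 0.707, 0.707, 0.002]
force: [0.5, -0.5, -1.2]
finger_gap: 0.0298
grasp_force: 34.8
```

move_arm:
  series:
    - [[0, 0, 0, -28, 30, 0, 26], [0, 0, 0, -58, 62, 0, 26], [0, 0, 0, -90, 98, 0, 26], [0, 0, 0, -122, 134, 0, 26], [0, 0, 0, -150, 166, 0, 26]]

```text
t: 17.7
ee_pos: [0.6317, -0.0345, 0.1642]
ee_rot: [0.0, 0.707, 0.707, 0.0]
force: [1.4, 1.0, -0.0]
finger_gap: 0.0296
grasp_force: 34.8
```

move_arm:
  series:
    - [[0, 0, 0, -16, 18, 0, 26], [0, 0, 0, -16, 18, 20, 26], [0, 0, 0, -16, 18, 50, 26], [0, 0, 0, -16, 18, 80, 26], [0, 0, 0, -16, 18, 90, 26]]

```text
t: 18.2
ee_pos: [0.6467, -0.0484, 0.0712]
ee_rot: [-0.001, 0.707, 0.707, -0.001]
force: [-1.0, 0.7, -0.2]
finger_gap: 0.0294
grasp_force: 34.8
```

```bash
python3 go.py .6493 -.0484 .0469
```

```text
t 18.2 pos [ 0.6467 -0.0484  0.0712] rot [-0.003 -0.001 -0.   ] shift [-0.   2.7 24.3] gap 0.0294 gf 34.8 q [-0.17  0.69  1.43  0.    1.03 -0.17]
```

move_arm:
  series:
    - [[0, 0, 0, 0, 1.5, 0, 26], [0, 0, 0, 0, 1.5, 6, 26], [0, 0, 0, 0, 1.5, 12, 26], [0, 0, 0, 0, 1.5, 17, 26], [0, 0, 0, 0, 1.5, 19, 26]]

```text
t: 18.7
ee_pos: [0.6497, -0.0486, 0.054]
ee_rot: [-0.0, 0.707, 0.707, -0.0]
force: [-0.1, -0.2, -1.1]
finger_gap: 0.0299
grasp_force: 34.8
```

```bash
python3 go.py .6493 -.0484 .0469
```

```text
t 18.7 pos [ 0.6497 -0.0486  0.054 ] rot [-0.  0.  0.] shift [ 0.2 -0.4  7.1] gap 0.0299 gf 34.8 q [-0.17  0.71  1.43 -0.    1.   -0.17]
```

move_arm:
  series:
    - [[0, 0, 0, 0, 0, 3, 26], [0, 0, 0, 0, 0, 5, 26], [0, 0, 0, 0, 0, 6.5, 26], [0, 0, 0, 0, 0, 7.5, 26], [0, 0, 0, 0, 0, 7.5, 26]]

```text
t: 19.2
ee_pos: [0.65, -0.0488, 0.047]
ee_rot: [0.0, 0.707, 0.707, 0.0]
force: [-0.6, -0.4, 5.4]
finger_gap: 0.0298
grasp_force: 36.7
```

Contact. I'll release it and go for d.

move_arm:
  series:
    - [[0, 0, 0, 0, 0, 0, 32], [0, 0, 0, 0, 0, 0, 45], [0, 0, 0, 0, 0, 0, 60], [0, 0, 0, 0, 0, 0, 75], [0, 0, 0, 0, 0, 0, 85]]

```text
t: 19.7
ee_pos: [0.6497, -0.0486, 0.0465]
ee_rot: [-0.0, 0.707, 0.707, -0.0]
force: [0.0, -0.1, 0.0]
finger_gap: 0.0842
grasp_force: 0.0
```

move_arm:
  series:
    - [[0, 0, 0, 0, 0, 0, 85], [0, 0, 0, 0, 0, -30, 85], [0, 0, 0, 0, 0, -70, 85], [0, 0, 0, 0, 0, -115, 85], [0, 0, 0, 10, -10, -140, 85]]

```text
t: 20.2
ee_pos: [0.6416, -0.0395, 0.1901]
ee_rot: [0.002, 0.707, 0.707, 0.001]
force: [1.4, 0.7, 0.2]
finger_gap: 0.0854
grasp_force: 0.0
```

move_arm:
  series:
    - [[0, 0, 0, 40, -22, 0, 85], [0, 0, 0, 80, -44, 0, 85], [0, 0, 0, 120, -68, 0, 85], [0, 0, 0, 160, -92, 0, 85], [0, 0, 0, 200, -116, 0, 85]]

```text
t: 20.7
ee_pos: [0.5226, 0.1627, 0.1867]
ee_rot: [0.0, 0.707, 0.707, 0.0]
force: [0.8, -0.1, 0.0]
finger_gap: 0.0854
grasp_force: 0.0
```

move_arm:
  series:
    - [[0, 0, 0, 35, -20, 0, 85], [0, 0, 0, 70, -40, 0, 85], [0, 0, 0, 100, -56, 0, 85], [0, 0, 0, 122, -68, 20, 85], [0, 0, 0, 122, -68, 50, 85]]

```text
t: 21.2
ee_pos: [0.4553, 0.2864, 0.1374]
ee_rot: [0.0, 0.706, 0.708, 0.002]
force: [-0.4, -0.4, -0.9]
finger_gap: 0.0849
grasp_force: 0.0
```

```bash
python3 go.py .455 .2835 .025; python3 - <<'E'
from h import *
a=vision.snapshot('scene'); b=vision.snapshot('wrist')
cv2.imwrite('pics/s2.png',a[:,:,::-1])
cv2.imwrite('pics/g5.png',np.hstack([cv2.resize(a[150:330,150:390],(400,300)),cv2.resize(b,(400,300))])[:,:,::-1])
E
```

```text
t 21.2 pos [0.4553 0.2864 0.1374] rot [ 0.003 -0.002  0.003] shift [ -3.1  -0.6 112.4] gap 0.0849 gf 0.0 q [0.45 0.47 1.66 0.   1.01 0.45]
```

View pics/g5.png

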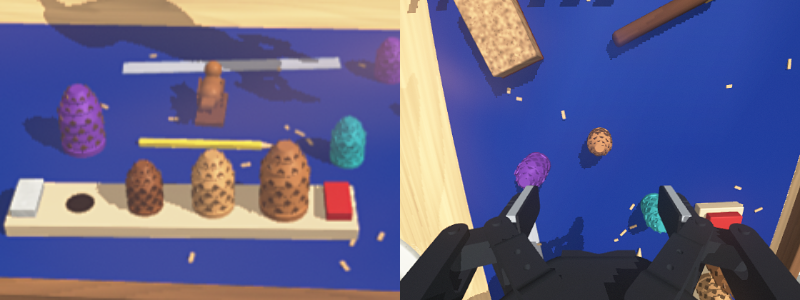

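Cones a, b and c stand in order. The small purple decoy is clear of the jaws. I'll descend on d.

move_arm:
  series:
    - [[0, 0, 0.002, -3, -0.5, 30, 85], [0, 0, 0.002, -3, -0.5, 60, 85], [0, 0, 0.002, -3, -0.5, 85, 85], [0, 0, 0.002, -3, -0.5, 100, 85], [0, 0, 0.002, -3, -0.5, 100, 85]]

```text
t: 21.8
ee_pos: [0.4551, 0.2797, 0.0359]
ee_rot: [-0.0, 0.708, 0.706, -0.001]
force: [-0.3, 0.5, 0.9]
finger_gap: 0.0849
grasp_force: 0.0
```

```bash
python3 go.py .455 .2835 .025
```

```text
t 21.8 pos [0.4551 0.2797 0.0359] rot [-0.002  0.001 -0.003] shift [ 3.9 -0.1 10.9] gap 0.0849 gf 0.0 q [ 0.44  0.62  1.75 -0.    0.77  0.44]
```

move_arm:
  series:
    - [[0, 0, -0.003, 3.5, 0, 7, 85], [0, 0, -0.003, 3.5, 0, 11, 85], [0, 0, -0.003, 3.5, 0, 11, 60], [0, 0, -0.003, 3.5, 0, 11, 40], [0, 0, -0.003, 3.5, 0, 11, 20]]
  grip_force: 35

```text
t: 22.3
ee_pos: [0.4555, 0.284, 0.026]
ee_rot: [0.0, 0.707, 0.707, 0.0]
force: [-0.2, 0.0, -0.4]
finger_gap: 0.0439
grasp_force: 0.0
```

move_arm:
  series:
    - [[0, 0, 0, 0, 0, 0, 18], [0, 0, 0, 0, 0, 0, 18], [0, 0, 0, 0, 0, 0, 18], [0, 0, 0, 0, 0, 0, 18], [0, 0, 0, 0, 0, 0, 18]]

```text
t: 22.8
ee_pos: [0.4554, 0.284, 0.0258]
ee_rot: [0.0, 0.707, 0.707, 0.0]
force: [-0.5, -1.0, 6.2]
finger_gap: 0.0189
grasp_force: 20.8
```

```bash
python3 go.py .455 .2835 .025
```

```text
t 22.8 pos [0.4554 0.284  0.0258] rot [ 0.    -0.     0.001] shift [-0.5 -0.4  0.8] gap 0.0189 gf 20.8 q [ 0.45  0.64  1.75 -0.    0.75  0.45]
```

move_arm:
  series:
    - [[0, 0, 0, 0, 0, 0, 12], [0, 0, 0, 0, 0, 0, 12], [0, 0, 0, 0, 0, -5, 12], [0, 0, 0, 0, 0, -15, 12], [0, 0, 0, 0, 0, -25, 12]]

```text
t: 23.3
ee_pos: [0.4552, 0.2839, 0.0514]
ee_rot: [-0.0, 0.707, 0.707, -0.0]
force: [0.5, -0.6, -0.1]
finger_gap: 0.0177
grasp_force: 29.4
```

```bash
python3 go.py .455 .2835 .025; python3 - <<'E'
from h import *
a=vision.snapshot('scene'); b=vision.snapshot('wrist')
cv2.imwrite('pics/g6.png',np.hstack([cv2.resize(a[140:260,330:490],(400,300)),cv2.resize(b[150:360,140:420],(400,300))])[:,:,::-1])
E
```

```text
t 23.3 pos [0.4552 0.2839 0.0514] rot [-0.     0.     0.001] shift [-0.4 -0.2 26.4] gap 0.0177 gf 29.4 q [0.45 0.6  1.73 0.   0.81 0.45]
```

View pics/g6.png

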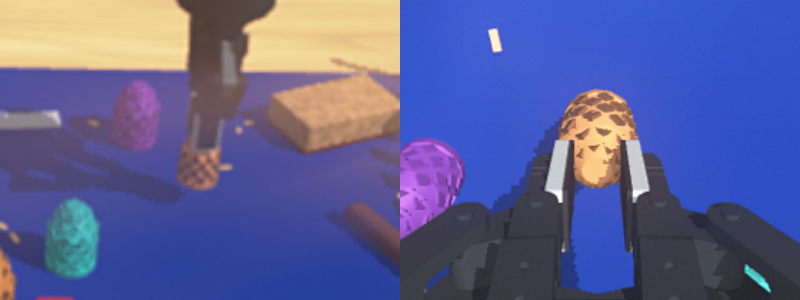

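Cone d is held upright. I'll carry it to mark 4, well above everything else.

move_arm:
  series:
    - [[0, 0, 0, 0, 0, -20, 12], [0, 0, 0, 0, 0, -50, 12], [0, 0, 0, 0, 0, -85, 12], [0, 0, 0, -10, 5, -120, 12], [0, 0, 0, -35, 15, -125, 12]]

```text
t: 23.9
ee_pos: [0.4718, 0.2504, 0.1795]
ee_rot: [0.001, 0.706, 0.708, 0.003]
force: [0.8, -0.6, -1.9]
finger_gap: 0.0174
grasp_force: 29.4
```

move_arm:
  series:
    - [[0, 0, 0, -38, 18, 0, 12], [0, 0, 0, -76, 36, 0, 12], [0, 0, 0, -114, 54, 0, 12], [0, 0, 0, -152, 72, 0, 12], [0, 0, 0, -190, 90, 0, 12]]

```text
t: 24.4
ee_pos: [0.5609, 0.0573, 0.1757]
ee_rot: [0.0, 0.707, 0.707, 0.0]
force: [0.1, 0.7, -0.4]
finger_gap: 0.0173
grasp_force: 29.4
```

move_arm:
  series:
    - [[0, 0, 0, -38, 18, 0, 12], [0, 0, 0, -76, 36, 0, 12], [0, 0, 0, -114, 54, 0, 12], [0, 0, 0, -152, 75, 0, 12], [0, 0, 0, -175, 88, 0, 12]]

```text
t: 24.9
ee_pos: [0.6497, -0.1188, 0.1756]
ee_rot: [0.0, 0.707, 0.707, 0.0]
force: [-0.0, 0.4, -0.9]
finger_gap: 0.0174
grasp_force: 29.4
```

```bash
python3 go.py .6517 -.1234 .0438
```

```text
t 24.9 pos [ 0.6497 -0.1188  0.1756] rot [ 0.001  0.001 -0.   ] shift [ -4.5   2.  131.8] gap 0.0174 gf 29.4 q [-0.27  0.58  1.3  -0.    1.25 -0.27]
```

move_arm:
  series:
    - [[0, 0, 0, 0, 0, 30, 12], [0, 0, 0, 0, 0, 60, 12], [0, 0, 0, 0, 0, 90, 12], [0, 0, 0, 0, 0, 110, 12], [0, 0, 0, 0, 0, 110, 12]]

```text
t: 25.4
ee_pos: [0.6468, -0.1154, 0.0628]
ee_rot: [-0.002, 0.707, 0.707, -0.001]
force: [-0.6, -0.2, 0.0]
finger_gap: 0.0175
grasp_force: 29.5
```

```bash
python3 go.py .6517 -.1234 .0438
```

```text
t 25.4 pos [ 0.6468 -0.1154  0.0628] rot [-0.005 -0.001  0.001] shift [-8.  5. 19.] gap 0.0175 gf 29.5 q [-0.27  0.71  1.41  0.    1.03 -0.27]
```

move_arm:
  series:
    - [[0, 0, 0, -5, 2, 0, 12], [0, 0, 0, -5, 2, 5, 12], [0, 0, 0, -5, 2, 10, 12], [0, 0, 0, -5, 2, 10, 12], [0, 0, 0, -5, 2, 10, 12]]

```text
t: 25.9
ee_pos: [0.6507, -0.1208, 0.0558]
ee_rot: [0.0, 0.707, 0.707, 0.0]
force: [-0.1, 0.5, -0.9]
finger_gap: 0.0173
grasp_force: 29.5
```

```bash
python3 go.py .6517 -.1234 .0438
```

```text
t 25.9 pos [ 0.6507 -0.1208  0.0558] rot [0.    0.    0.001] shift [-2.6  1.  12. ] gap 0.0173 gf 29.5 q [-0.27  0.72  1.4   0.    1.02 -0.27]
```

move_arm:
  series:
    - [[0, 0, 0, -2.5, 1, 3, 12], [0, 0, 0, -2.5, 1, 6, 12], [0, 0, 0, -2.5, 1, 9, 12], [0, 0, 0, -2.5, 1, 11, 12], [0, 0, 0, -2.5, 1, 12, 12]]

```text
t: 26.4
ee_pos: [0.652, -0.1236, 0.0438]
ee_rot: [0.0, 0.707, 0.707, 0.0]
force: [-3.1, -0.7, 14.8]
finger_gap: 0.0177
grasp_force: 34.6
```

```bash
python3 go.py .6517 -.1234 .0438
```

```text
t 26.4 pos [ 0.652  -0.1236  0.0438] rot [0.001 0.    0.001] shift [ 0.2 -0.3 -0. ] gap 0.0177 gf 34.6 q [-0.28  0.74  1.41 -0.    1.   -0.28]
```

Contact. I'll release, retreat clear of the board and check.

move_arm:
  series:
    - [[0, 0, 0, 0, 0, -1, 14], [0, 0, 0, 0, 0, -1, 25], [0, 0, 0, 0, 0, -1, 40], [0, 0, 0, 0, 0, -1, 60], [0, 0, 0, 0, 0, -1, 80]]

```text
t: 26.9
ee_pos: [0.6517, -0.1234, 0.0445]
ee_rot: [-0.0, 0.707, 0.707, -0.0]
force: [-0.8, 0.5, 0.2]
finger_gap: 0.0675
grasp_force: 0.0
```

move_arm:
  series:
    - [[0, 0, 0, 0, 0, 0, 85], [0, 0, 0, 0, 0, -30, 85], [0, 0, 0, 0, 0, -70, 85], [0, 0, 0, 0, 0, -115, 85], [0, 0, 0, -10, -10, -150, 85]]

```text
t: 27.4
ee_pos: [0.6427, -0.1328, 0.1972]
ee_rot: [0.001, 0.706, 0.708, 0.001]
force: [1.9, -0.7, 0.3]
finger_gap: 0.085
grasp_force: 0.0
```

move_arm:
  series:
    - [[0, 0, 0, -30, -25, 0, 85], [0, 0, 0, -65, -55, 0, 85], [0, 0, 0, -100, -85, 0, 85], [0, 0, 0, -135, -115, 0, 85], [0, 0, 0, -160, -140, 0, 85]]

```text
t: 27.9
ee_pos: [0.5002, -0.2953, 0.1947]
ee_rot: [0.0, 0.707, 0.707, -0.0]
force: [-0.1, 0.5, -0.1]
finger_gap: 0.0854
grasp_force: 0.0
```

```bash
python3 - <<'E'
from h import *
for n in('top','scene'): cv2.imwrite(f'pics/{n}9.png',vision.snapshot(n)[:,:,::-1])
T=cv2.imread('pics/top9.png'); S=cv2.imread('pics/scene9.png')
cv2.imwrite('pics/fin.png',np.vstack([cv2.resize(T[130:280,180:400],(704,300)[:2] if 0 else (440,300)),cv2.resize(S[170:300,140:390],(440,229))]))
marks=dict(a=(.6448,.1017),b=(.6473,.0266),c=(.6493,-.0486),d=(.6517,-.1236))
for n in('top','scene'):
    cm=cam(n); I=(T if n=='top' else S).astype(int); J=cv2.imread(f'pics/{n}0.png').astype(int)
    K,d,M=cm; W=np.linalg.inv(M)
    for k,(x,y) in marks.items():
        # moved since start: difference to the empty-board picture, saturated (not shadow)
        p=cv2.projectPoints(np.array([[x,y,.018+H[k]*.475]]),cv2.Rodrigues(W[:3,:3])[0],W[:3,3],K,d)[0].ravel()
        sat=(I[:,:,2]-I[:,:,0]>45)&(abs(I-J).max(2)>25)
        B=blobs(cv2.morphologyEx(sat.astype(np.uint8),cv2.MORPH_CLOSE,np.ones((5,5))),60)
        c,s=min(B,key=lambda b:np.hypot(*(b[0]-p)))
        print(n,k,'expected px',p.round(1),'seen',c.round(1),s,'offset mm',((cast(cm,c,.018+H[k]*.475)[:2]-[x,y])*1000).round(1))
E
```

```text
top a expected px [233. 151.] seen [287.7 156.5] [ 219  135  153   39 3764] offset mm [ -11.7 -104.5]
top b expected px [272.4 150.4] seen [287.7 156.5] [ 219  135  153   39 3764] offset mm [-12.4 -29.5]
top c expected px [311.3 150. ] seen [287.7 156.5] [ 219  135  153   39 3764] offset mm [-12.6  45.7]
top d expected px [349.7 149.5] seen [287.7 156.5] [ 219  135  153   39 3764] offset mm [-13.2 120.6]
scene a expected px [320.9 256.1] seen [269.2 263.1] [ 176  234  160   50 4032] offset mm [ 23.  -90.7]
scene b expected px [278.8 258.4] seen [269.2 263.1] [ 176  234  160   50 4032] offset mm [ 13.6 -16.3]
scene c expected px [237.3 260.4] seen [269.2 263.1] [ 176  234  160   50 4032] offset mm [ 4.6 58.2]
scene d expected px [196.4 262.7] seen [269.2 263.1] [ 176  234  160   50 4032] offset mm [ -4.8 132.5]
```

View pics/fin.png

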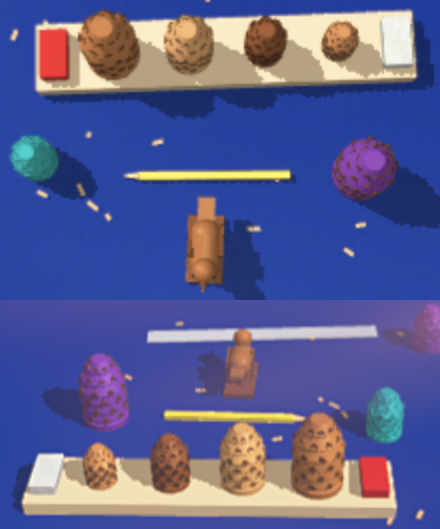

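All four stand upright and in order, and the bird is untouched. My mask merged them with their shadows, so I'll check the centring once more with a saturation mask on the same pictures.

```bash
python3 - <<'E'
from h import *
marks=dict(a=(.6448,.1017),b=(.6473,.0266),c=(.6493,-.0486),d=(.6517,-.1236))
for n in('top','scene'):
    K,d,M=cm=cam(n); W=np.linalg.inv(M); I=cv2.imread(f'pics/{n}9.png'); h=cv2.cvtColor(I,cv2.COLOR_BGR2HSV).astype(int)
    m=((h[:,:,0]<22)&(h[:,:,1]>105)&(h[:,:,2]>40)).astype(np.uint8)
    m=cv2.morphologyEx(cv2.morphologyEx(m,cv2.MORPH_CLOSE,np.ones((3,3))),cv2.MORPH_OPEN,np.ones((3,3)))
    for k,(x,y) in marks.items():
        # expected silhouette: straight-sided part + blunt tip as points, compare bounding boxes
        t=np.linspace(0,2*np.pi,60); r={'a':27,'b':23.5,'c':20,'d':16.5}[k]/1e3
        P=[[x+r*s*np.cos(u),y+r*s*np.sin(u),.018+H[k]*f] for f,s in((0,1),(.62,1),(1,.4)) for u in t]
        p=cv2.projectPoints(np.array(P),cv2.Rodrigues(W[:3,:3])[0],W[:3,3],K,d)[0][:,0]
        e=np.r_[p.min(0),p.max(0)]; c,s=min(blobs(m,40),key=lambda b:np.hypot(*(b[0]-p.mean(0))))
        print(n,k,'exp box',e.round(1),'seen',s[0],s[1],s[0]+s[2]-1,s[1]+s[3]-1)
E
```

```text
top a exp box [218.  135.3 248.9 170. ] seen 219 136 249 169
top b exp box [259.9 136.9 284.6 166.8] seen 262 138 285 166
top c exp box [300.4 138.7 322.  163.9] seen 302 139 322 162
top d exp box [339.8 140.2 358.8 160.7] seen 341 141 358 159
scene a exp box [305.4 232.9 336.4 283. ] seen 306 235 335 282
scene b exp box [265.5 238.9 291.9 281.2] seen 266 240 290 280
scene c exp box [225.9 244.6 249.1 279.3] seen 226 246 247 279
scene d exp box [186.8 250.4 206.6 277.6] seen 188 252 205 277
```

Every cone is within about 1 px (roughly 2 mm) of its mark in both views, so I'll hand the job in.

```bash
python3 -c "
from workcell import ctrl
print(ctrl.close_job())"
```

```text
the job is handed in; nothing more can be done
None
```

The job is handed in: the four pinecones stand upright and released on their marks, tallest next to the red block down to the shortest, each centred to within about 2 mm, with the bird left where it stood and about 28 s of the 109 s used.

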